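# Rebuild the washed rotor on the centrifuge shaft

### The arm

A 7-joint arm with a two-finger parallel gripper is mounted at the origin on the work surface. World frame = base frame: x ahead of the robot, y to its left, z up, the work surface at z = 0. Lengths are in m, angles in rad, forces in N, time in s.
With the tool pointing down it reaches from about 0.425 to 0.925 m from the base axis. Payload 6.8 kg.
Tool frame: the origin (TCP) lies midway between the tips of the shut fingers; the grasp point (between the pads) lies 19 mm behind it; x points along the fingers, y is the direction in which the jaws open and shut, and the axes are right-handed (so a half turn about x gives the same grasp; the last joint's range is limited). The gripper opens to 85 mm and grips with 20 to 120 N. Pads are 22 mm wide; open, the fingers measure 114 mm over their backs; the gripper's body (76 mm by 85 mm) begins 54 mm behind the grasp point. The pads swing forward as they close: fully open they stand 13 mm farther back than shut.
Start: joints at [1.235, 0.477, 0.022, 1.555, -0.011, 1.109, -0.083], TCP at [0.152, -0.658, 0.231] pointing down, gripper open.
Joint ranges: [-2.96, 2.96], [-0.34, 2.1], [-1.41, 1.46], [0.24, 2.44], [-1.37, 4.51], [0.17, 1.92], [-2.96, 2.96]. Speed limits (rad/s): [2.39, 2.39, 3.14, 3.14, 3.14, 3.14, 3.14].

### API

Orientations are given as a rotation vector (axis times angle).
In Python, from bench import r gives the robot as it stands.
- The arm moves only by the tool carry_out, never from a script. Its argument "targets" is one flat list of numbers, 7 for each row, row after row: the finger opening in m, from 0 to 0.0854, then the shift along the tool's x, y, z in m, then the turn, a rotation vector about the tool's x, y, z in units of 5 degrees (1.0 is 5 degrees). A call has 1 to 12 rows; each row is the pose to reach, as a shift and turn from the pose measured when the call began, along the tool's axes at that moment; what a row does not reach only later rows make up. A row lasts 1/8 s, in which the tool goes at most 62.5 mm and 10.7 degrees, less where a joint would pass 70% of its speed; a pose out of reach is approached as far as the arm can. A call with a gripper value outside its range is refused whole. The fingers move at their own pace and stop on an object; "squeeze" is the grip in N (left out, the last holds). Time passes only in rows, so rows that repeat a pose let the fingers close. It gives the time, the measured TCP pose, the force and the opening at its end, in the units of the state.
- r.get_obs(): the state, without advancing time (a new reading comes with each control period).
- r.grab_frame(name): name is "side" or "top" or "wrist"; returns the picture (480x640x3 uint8, blue, green, red); there is no depth.
- r.camera_info(name): a dict with "fx", "fy", "cx", "cy" (pixels), "xyz" and "orientation" of the camera in the world. Camera axes: x right, y up, looking along -z (the intrinsics and any distortion apply to the point x, -y, -z); pixel columns grow to the right and rows downward; lengths in m; the calibration is good to about 2 mm. A picture is of the moment at which its call begins: read the wrist's pose just before it. camera_info takes no time and is no camera call; for the wrist camera it gives the pose at the moment of the call.
- r.hand_in(): hands the job in, once; it reports no verdict.
The state is a dict: "clock": time; "joints": joint angles; "qvel": joint speeds; "tau": joint torques, N m; "tcp_pos": TCP position; "orientation": TCP orientation; "contact_force": force on the tool from outside, world axes, zero at the start; "moment": the same for the moment, N m; "grip_width": finger opening in m.
Only numpy, scipy, OpenCV 4.12 (cv2) and the standard library are available. Lean on these libraries where they do the work, as an engineer would, in place of code of your own. Each camera call takes 0.05 s, during which the arm holds its last target. There are 200 camera calls.

### The job

The washed rotor parts lie on the drying mat; put them back on the drive shaft of the open centrifuge in this order: the drum rotor first, then the tube ring inside the drum, then the rotor lid, and last the locking knob, each fully home and level before the next. Lower the parts into place rather than dropping them, and leave the grease tin and the hex key where they lie.

Things in the scene. Friction and masses are not known exactly. Their poses are not given: they have to be found in the camera images.
- centrifuge: Compact white bench centrifuge, fixed, 200 wide, 270 deep, 120 mm high, its lid standing open at the back (own +x), up to 0.28 m high; panel in front (-x). Round steel chamber 140 across, 75 deep, open above, with the upright drive shaft in its middle. Stands left or right of the middle, the mat on the other side. Origin: on the bench exactly under the shaft's axis; z up.
- shaft_tip (a point): Tip of the steel drive shaft, 131 mm above the bench. The shaft is 12 in diameter (last 10 mm tapering to 4) and stands on a seat of diameter 36 whose top is 55 mm above the bench. Fully home, the undersides are above the bench: drum rotor 55, tube ring 61 (on the drum's floor), rotor lid 95 (on the drum's rim), locking knob 120 mm (on the lid's collar).
- rotor: Drum rotor: open aluminium drum, diameter 116, 40 high, floor 6, wall 5 thick, with a hub in the middle to grip: diameter 30, 40 high (top 6 mm tapering to 24), through bore 15 for the shaft. Fully down, the shaft stands 36 mm out of the hub. 0.34 kg. Origin: centre of the underside; z up. Like all parts it stands upright on the 3 mm thick mat.
- tube_ring: Tube ring: white plastic disc, diameter 96, 8 thick, with small dark tube holes and an open collar in the middle to grip: outer diameter 44, 30 high (from the underside), through bore 34 that passes over the drum rotor's hub. Lies on the drum's floor when home. 0.09 kg. Origin: centre of the underside; z up. Stands collar up on the mat.
- rotor_lid: Rotor lid: flat aluminium disc, diameter 118, 4 thick, with a collar in the middle to grip: diameter 36, 25 high (from the underside; small fillet at its foot), through bore 15 for the shaft. Lies on the drum's rim when home. 0.13 kg. Origin: centre of the underside; z up. Stands collar up on the mat.
- lock_knob: Locking knob: ribbed black plastic, diameter 34, 28 high, blind bore 15 in diameter and 20 deep in its underside. It slips over the shaft's tip without turning and rests on the lid's collar. 0.05 kg. Origin: centre of the underside; z up. Stands upright on the mat.
- grease_tin: Small round metal tin, diameter 35, 16 high, between the four parts on the mat; loose; leave alone. Origin: centre of the underside.
- hex_key: Dark steel L-shaped hex key, 6 thick, long arm 100 along its y, short arm 22, lying at the far edge of the blue ribbed mat; loose; leave alone. Origin: under the middle of the long arm.

How it is judged:
On the way, in this order (a step that is already met when the one before it is completed fails the run):
1. the drum rotor sits on the shaft, fully down and level (z of rotor in the frame of centrifuge between 0.052 and 0.058 m and horizontal distance between rotor and centrifuge below 0.004 m and angle between rotor's own z axis and vertical below 0.05 rad and linear speed of rotor below 0.02 m/s and angular speed of rotor below 0.3 rad/s), for 0.2 s.
2. the tube ring lies flat inside the drum rotor (z of tube_ring in the frame of centrifuge between 0.058 and 0.064 m and horizontal distance between tube_ring and centrifuge below 0.006 m and angle between tube_ring's own z axis and vertical below 0.05 rad and linear speed of tube_ring below 0.02 m/s and angular speed of tube_ring below 0.3 rad/s), for 0.2 s.
3. the rotor lid lies on the drum rotor (z of rotor_lid in the frame of centrifuge between 0.092 and 0.098 m and horizontal distance between rotor_lid and centrifuge below 0.004 m and angle between rotor_lid's own z axis and vertical below 0.05 rad and linear speed of rotor_lid below 0.02 m/s and angular speed of rotor_lid below 0.3 rad/s), for 0.2 s.
4. the locking knob sits on the rotor lid's collar (z of lock_knob in the frame of centrifuge between 0.117 and 0.123 m and horizontal distance between lock_knob and centrifuge below 0.004 m and angle between lock_knob's own z axis and vertical below 0.05 rad and linear speed of lock_knob below 0.02 m/s and angular speed of lock_knob below 0.3 rad/s), for 0.2 s.
At the end, for the whole second after the job is handed in: Drum rotor on the seat, tube ring on the drum's floor, lid on the drum's rim and knob on the lid's collar, all released, still and level within 0.05 rad, each within 3 mm of its proper height and 4 mm of the shaft's axis (tube ring 6 mm) (all of step 1 and all of step 2 and all of step 3 and all of step 4); the robot touches nothing.
It fails at once if a part is dropped: it moves faster than 0.7 m/s while the fingers do not touch it (a fall of about 25 mm) ((contact force between the fingers and rotor below 0.05 N and linear speed of rotor above 0.7 m/s) or (contact force between the fingers and tube_ring below 0.05 N and linear speed of tube_ring above 0.7 m/s) or (contact force between the fingers and rotor_lid below 0.05 N and linear speed of rotor_lid above 0.7 m/s) or (contact force between the fingers and lock_knob below 0.05 N and linear speed of lock_knob above 0.7 m/s)).
It fails at once if the grease tin is moved by more than 20 mm (distance of grease_tin from where it was at the start of the episode above 0.02 m).
It fails at once if the hex key is moved by more than 20 mm (distance of hex_key from where it was at the start of the episode above 0.02 m).
It also fails if it takes over 112 s, if anything falls off the work surface, if the arm or the gripper's body presses on something with over 40 N, if the wrist force passes 120 N, or if a joint passes its speed limit or range.

## Working session

There is one attempt and no reset: what is moved stays moved. The work goes in short steps, Python scripts to look and compute and a tool call to move; the robot and the scene stay as the last step left them, time stands still between calls to the robot, and variables do not carry over. Pictures are saved under pics/ and viewed, about 12 in all and at most 16, crops included, and the job is handed in when it is done.

Besides the shell and the picture viewer there is one more tool, called after ">>>" as name(argument=value, ...) on one line, values as JSON. carry_out: Moves the arm, as the interface text tells. Its arguments: {"type":"object","properties":{"targets":{"type":"array","items":{"type":"number"}},"squeeze":{"type":"number"}},"required":["targets"]}

```bash
ls; mkdir -p pics; python3 - <<'E'
from bench import r
import cv2
o=r.get_obs()
for k,v in o.items(): print(k,v)
for n in ("side","top","wrist"):
    print(n,r.camera_info(n)); cv2.imwrite(f"pics/a_{n}.png",r.grab_frame(n))
E
```

```text
pics
clock 0.0
joints [ 1.23490973  0.47779235  0.02234184  1.55645676 -0.01149451  1.10930335
 -0.08312234]
qvel [ 0.00033521 -0.00093826  0.00024327 -0.00064675 -0.00210679  0.00017247
  0.00032102]
tau [-1.04982093e-03 -5.96454155e+01  1.60773374e+00 -2.81196588e+01
  1.24791704e-02  9.35071061e-03  4.14354042e-05]
tcp_pos [ 0.15227733 -0.65698709  0.23032872]
orientation [ 2.10123256  0.24230019 -2.10197004]
contact_force [-0.12946435 -0.57913748 -0.10458638]
moment [ 0.02734946 -0.01559235 -0.03392606]
grip_width 0.08532703151351337
side {'fx': 515.2029560043858, 'fy': 515.2029560043858, 'cx': 319.77783018352903, 'cy': 249.44890018710174, 'xyz': array([ 1.05892661, -0.42301831,  0.66954467]), 'orientation': array([0.80010775, 0.34586243, 0.79644543])}
top {'fx': 467.6288498275252, 'fy': 467.6288498275252, 'cx': 318.27243079412193, 'cy': 240.55346638796001, 'xyz': array([0.42053768, 0.00851511, 0.89762807]), 'orientation': array([ 0.16633374, -0.16212546, -1.53862345])}
wrist {'fx': 417.4458750507549, 'fy': 417.4458750507549, 'cx': 323.7752092634498, 'cy': 237.31961009719473, 'xyz': array([ 0.21678492, -0.64171459,  0.37269944]), 'orientation': array([-0.22127177,  0.17838595, -1.3337765 ])}
```

View pics/a_top.png

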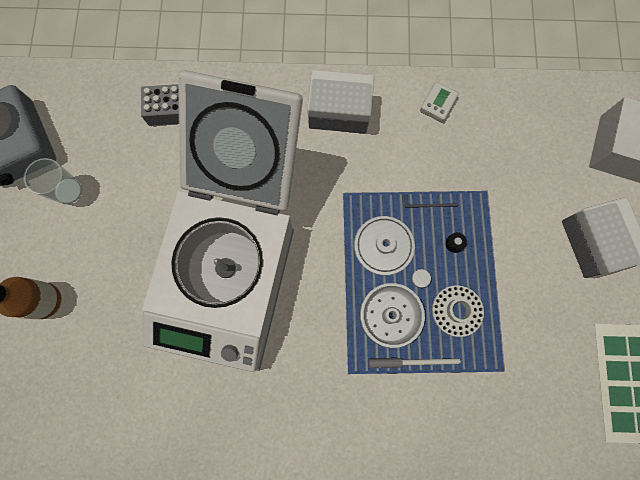

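View pics/a_side.png

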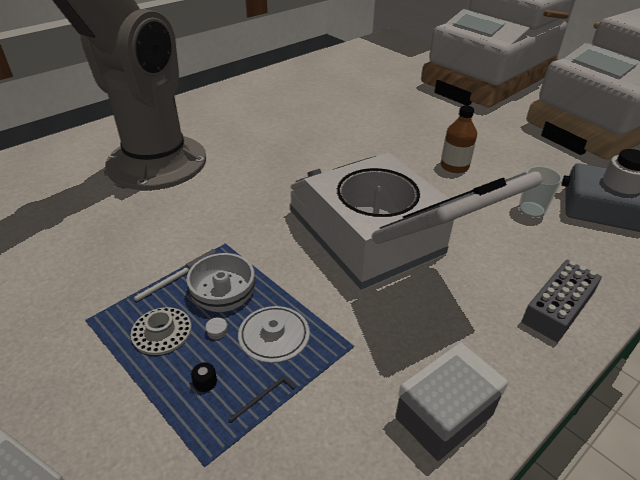

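Top view: chamber at (218,262) with the shaft at about (230,267). On the mat: drum (392,315), ring (459,311), lid (385,245), knob (456,242), tin (421,278), hex key (430,206). The side view shows the same layout, with the shaft tip near (378,187). Next I'll measure with both cameras.

```bash
cat > h.py <<'E'
from bench import r
import cv2, numpy as np
from scipy.spatial.transform import Rotation as R
def rays(ci,uv):
    uv=np.atleast_2d(uv).astype(float)
    d=np.c_[(uv[:,0]-ci['cx'])/ci['fx'],-(uv[:,1]-ci['cy'])/ci['fy'],-np.ones(len(uv))]
    return R.from_rotvec(ci['orientation']).apply(d)
def cast(ci,uv,z):
    d=rays(ci,uv); c=np.asarray(ci['xyz']); return c+d*((z-c[2])/d[:,2])[:,None]
def proj(ci,P):
    p=R.from_rotvec(ci['orientation']).inv().apply(np.atleast_2d(P)-ci['xyz'])
    return np.c_[ci['cx']+ci['fx']*p[:,0]/-p[:,2], ci['cy']-ci['fy']*p[:,1]/-p[:,2]]
def circle(P):
    A=np.c_[2*P[:,:2],np.ones(len(P))]; s=np.linalg.lstsq(A,(P[:,:2]**2).sum(1),rcond=None)[0]
    return s[0],s[1],np.sqrt(s[2]+s[0]**2+s[1]**2)
def totool(o,p,dz=None):   # world point -> shift in tool axes from measured TCP
    return R.from_rotvec(o['orientation']).inv().apply(np.asarray(p)-o['tcp_pos'])
E
python3 - <<'E'
from h import *
print(R.from_rotvec(r.get_obs()['orientation']).as_matrix().round(3))
im={n:cv2.imread(f"pics/a_{n}.png") for n in("top","side")}
ci={n:r.camera_info(n) for n in im}
for n in im:
    hsv=cv2.cvtColor(im[n],cv2.COLOR_BGR2HSV)
    blue=cv2.inRange(hsv,(105,60,20),(130,255,255))
    blue=cv2.morphologyEx(blue,cv2.MORPH_CLOSE,np.ones((5,5)))
    big=max(cv2.findContours(blue,cv2.RETR_EXTERNAL,2)[0],key=cv2.contourArea)
    mat=cv2.fillPoly(np.zeros_like(blue),[cv2.convexHull(big)],255)
    print(n,'mat',cast(ci[n],cv2.boxPoints(cv2.minAreaRect(big)),.003)[:,:2].round(3).tolist())
    m=cv2.bitwise_and(mat,cv2.bitwise_not(blue)); m=cv2.morphologyEx(m,cv2.MORPH_OPEN,np.ones((3,3)))
    for c in cv2.findContours(m,cv2.RETR_EXTERNAL,1)[0]:
        if cv2.contourArea(c)<60: continue
        c=c[:,0]; x=circle(cast(ci[n],c,.007)); print(n,c.mean(0).round(0),'circ z=.007',np.round(x,4))
a=im['top'][180:380,330:510]; b=im['top'][200:320,160:280]
cv2.imwrite('pics/b.png',np.hstack([cv2.resize(a,(540,600),interpolation=cv2.INTER_CUBIC),np.vstack([cv2.resize(b,(260,260),interpolation=cv2.INTER_CUBIC),cv2.resize(im['side'][165:225,330:430],(260,156),interpolation=cv2.INTER_CUBIC),np.zeros((184,260,3),np.uint8)])]))
E
```

```text
[[-0.     0.226 -0.974]
 [ 0.001 -0.974 -0.226]
 [-1.    -0.001  0.   ]]
top mat [[0.71, -0.033], [0.725, -0.345], [0.374, -0.334], [0.36, -0.046]]
top [413. 362.] circ z=.007 [ 0.3806 -0.1678  0.0515]
top [458. 311.] circ z=.007 [ 0.4823 -0.2531  0.0485]
top [392. 315.] circ z=.007 [ 0.4712 -0.1289  0.0607]
top [421. 278.] circ z=.007 [ 0.5422 -0.1848  0.018 ]
top [455. 243.] circ z=.007 [ 0.6155 -0.2517  0.018 ]
top [385. 245.] circ z=.007 [ 0.605  -0.1149  0.0587]
side mat [[0.378, -0.333], [0.256, 0.053], [0.712, -0.031], [0.725, -0.319]]
side [204. 377.] circ z=.007 [ 0.6068 -0.2446  0.0223]
side [216. 328.] circ z=.007 [ 0.538  -0.1777  0.0209]
side [160. 331.] circ z=.007 [ 0.4821 -0.2483  0.0494]
side [273. 333.] circ z=.007 [ 0.6083 -0.1128  0.0589]
side [198. 285.] circ z=.007 [ 0.4461 -0.1483  0.0754]
```

View pics/b.png

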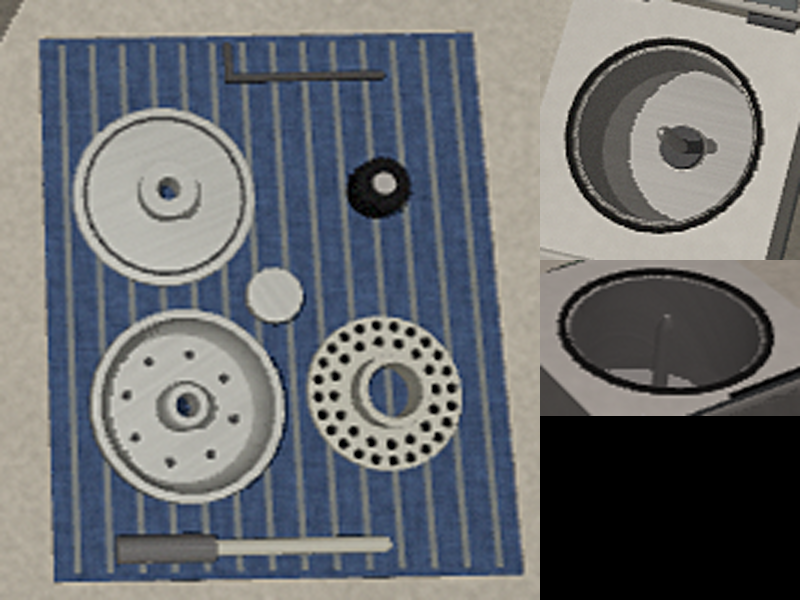

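Close-up: shaft tip in the top view at about (217,261), since it leans away from the nadir. The dark spot to its right is a shadow. In the side view the tip is at (378.8,186.9). Next: shaft location, machine yaw, lid clearance, and the first move.

```bash
python3 - <<'E'
from h import *
t,s,w=[r.camera_info(n) for n in("top","side","wrist")]
print('tip top',cast(t,[216.8,260.7],.131),'side',cast(s,[378.8,186.9],.131))
im=cv2.imread('pics/a_top.png'); g=cv2.cvtColor(im,cv2.COLOR_BGR2GRAY)
m=cv2.inRange(g[205:320,160:275],0,45)
c=max(cv2.findContours(m,cv2.RETR_EXTERNAL,1)[0],key=cv2.contourArea)[:,0]+[160,205]
print('gasket',len(c),circle(cast(t,c,.12)))
print('front edge top',cast(t,[[145,315],[262,345]],.12)[:,:2].round(3),'back corners',cast(t,[[175,195],[292,213]],.12)[:,:2].round(3))
print('lid top',cast(t,[[180,72],[300,95]],.28)[:,:2].round(3), 'side lid edge',cast(s,[[375,237],[545,180]],.2)[:,:2].round(3))
print('drum c z.043',cast(t,[392,315],.035),'hub',cast(t,[330+186/3,180+403/3],.043),'ring',cast(t,[330+388/3,180+391/3],.033),'lidc',cast(t,[330+168/3,180+188/3],.028),'knob',cast(t,[330+384/3,180+183/3],.031))
o=r.get_obs()
T=R.from_rotvec(o['orientation'])
print('tcp in wrist px',proj(w,o['tcp_pos']), proj(w,o['tcp_pos']-[0,0,.15]),'cam in tool',totool(o,w['xyz']))
print('to drum hover',totool(o,[.469,-.123,.2]))
E
```

```text
tip top [[0.54524002 0.18032339 0.131     ]] side [[0.54969744 0.18413884 0.131     ]]
gasket 256 (np.float64(0.545896111809243), np.float64(0.1828739296870279), np.float64(0.07544820997697488))
front edge top [[0.454 0.294]
 [0.411 0.1  ]] back corners [[0.661 0.264]
 [0.633 0.059]]
lid top [[0.799 0.221]
 [0.767 0.044]] side lid edge [[0.697 0.011]
 [0.779 0.328]]
drum c z.043 [[ 0.46896067 -0.12480107  0.035     ]] hub [[ 0.46970407 -0.12357286  0.043     ]] ring [[ 0.48074034 -0.24849753  0.033     ]] lidc [[ 0.60500554 -0.1154196   0.028     ]] knob [[ 0.61114299 -0.25136239  0.031     ]]
tcp in wrist px [[325.45705411 310.05072725]] [[324.99930082 220.42875816]] cam in tool [-0.14229804 -0.00062817 -0.06626926]
to drum hover [ 0.0311223  -0.4488081  -0.42910926]
```

>>> carry_out(targets=[0.06,0.031,-0.449,-0.429,0,0,0,0.06,0.031,-0.449,-0.429,0,0,0,0.06,0.031,-0.449,-0.429,0,0,0,0.06,0.031,-0.449,-0.429,0,0,0,0.06,0.031,-0.449,-0.429,0,0,0,0.06,0.031,-0.449,-0.429,0,0,0,0.06,0.031,-0.449,-0.429,0,0,0,0.06,0.031,-0.449,-0.429,0,0,0,0.06,0.031,-0.449,-0.429,0,0,0,0.06,0.031,-0.449,-0.429,0,0,0,0.06,0.031,-0.449,-0.429,0,0,0,0.06,0.031,-0.449,-0.429,0,0,0])

```text
clock: 1.65
tcp_pos: [0.4684, -0.1232, 0.1998]
orientation: [2.1, 0.242, -2.102]
contact_force: [0.5, -0.1, -0.7]
grip_width: 0.06
```

```bash
python3 - <<'E'
from h import *
w=r.camera_info("wrist"); im=r.grab_frame("wrist"); cv2.imwrite("pics/c.png",im)
np.savez('pics/c.npz',**w)
print(proj(w,[[.4697,-.1236,.043],[.482,-.25,.033],[.605,-.115,.028]]))
E
```

```text
[[325.92629139 216.5349317 ]
 [490.33654694 235.1232365 ]
 [358.75784002  20.38725585]]
```

View pics/c.png

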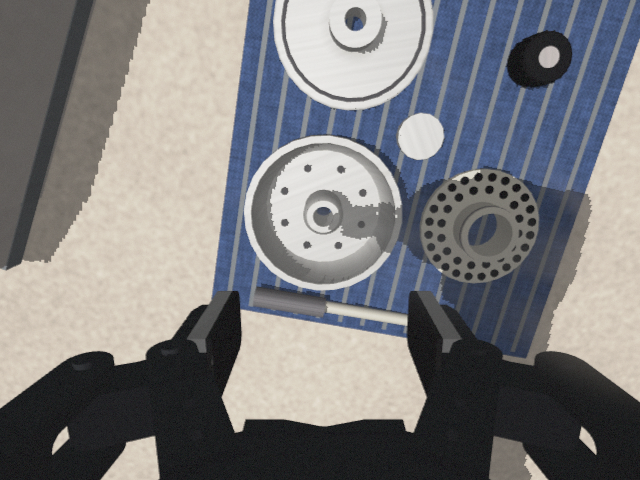

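Wrist view: drum with its bore at (323,214), against (326,216) predicted. The lid collar is at (356,20), the ring at (485,230) and the tin at (421,136). Now I'll fit the drum rim circle in this view.

```bash
cat >> h.py <<'E'
def outline(im,w,seed,z,rad,tol=.004):
    """circle fit, on plane z, of the outline of the non-blue blob around pixel seed"""
    hsv=cv2.cvtColor(im,cv2.COLOR_BGR2HSV)
    m=cv2.bitwise_not(cv2.inRange(hsv,(100,90,15),(130,255,255)))
    m=cv2.morphologyEx(m,cv2.MORPH_OPEN,np.ones((5,5)))
    cs=[c[:,0] for c in cv2.findContours(m,cv2.RETR_EXTERNAL,cv2.CHAIN_APPROX_NONE)[0] if cv2.pointPolygonTest(c,seed,False)>0]
    P=cast(w,cs[0]+0.0,z)[:,:2]
    c=np.array(cast(w,seed,z)[0,:2])
    for t in (.012,.006,tol,.002,.0015):
        k=abs(np.linalg.norm(P-c,axis=1)-rad)<t; Q=P[k]; x=circle(Q); c=np.array(x[:2])
    return np.round(x,4),k.sum(),len(P)
E
python3 - <<'E'
from h import *
w=dict(np.load('pics/c.npz')); im=cv2.imread('pics/c.png')
print('drum',outline(im,w,(323.,214.),.043,.058))
print('tin',outline(im,w,(421.,136.),.019,.0175))
print('knob',outline(im,w,(540.,58.),.02,.017))
print('bore',cast(w,[323,214],.043),'ring',outline(im,w,(460.,226.),.011,.048),'lid collar',cast(w,[356,20],.028))
cv2.imwrite('pics/c2.png',cv2.resize(im[160:270,260:400],(700,550),interpolation=cv2.INTER_CUBIC))
E
```

```text
drum (array([ 0.4742, -0.1064,  0.0586]), np.int64(68), 5502)
tin (array([ 0.5445, -0.1881,  0.0174]), np.int64(45), 5502)
knob (array([ 0.6125, -0.2491,  0.0178]), np.int64(20), 5502)
bore [[ 0.47105886 -0.12108428  0.043     ]] ring (array([ 0.5121, -0.2365,  0.0473]), np.int64(31), 5502) lid collar [[ 0.6048064  -0.11310575  0.028     ]]
```

View pics/c2.png

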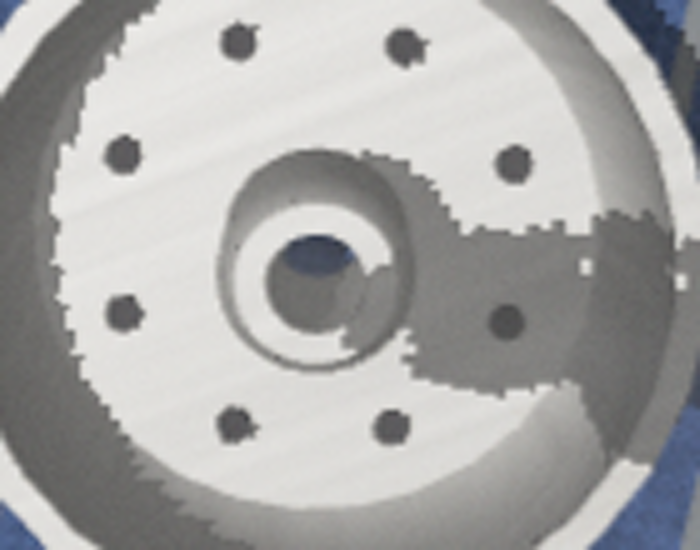

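Bore centre refined to about (323.2,216.8), which is world (0.4695,-0.121). Descending to grip the hub.

>>> carry_out(targets=[0.06,0.06,-0.0016,-0.0015,0,0,0,0.06,0.11,-0.0016,-0.0015,0,0,0,0.06,0.15,-0.0016,-0.0015,0,0,0,0.06,0.175,-0.0016,-0.0015,0,0,0,0.06,0.189,-0.0016,-0.0015,0,0,0,0.06,0.189,-0.0016,-0.0015,0,0,0,0.04,0.189,-0.0016,-0.0015,0,0,0,0.02,0.189,-0.0016,-0.0015,0,0,0,0.02,0.189,-0.0016,-0.0015,0,0,0,0.02,0.189,-0.0016,-0.0015,0,0,0,0.02,0.189,-0.0016,-0.0015,0,0,0,0.02,0.189,-0.0016,-0.0015,0,0,0], squeeze=60)

```text
clock: 3.2
tcp_pos: [0.4698, -0.1222, 0.0122]
orientation: [2.103, 0.238, -2.101]
contact_force: [-1.2, -0.6, 6.0]
grip_width: 0.0291
```

>>> carry_out(targets=[0.02,-0.01,0,0,0,0,0,0.02,-0.03,0,0,0,0,0,0.02,-0.06,0,0,0,0,0,0.02,-0.1,0,0,0,0,0,0.02,-0.14,0,0,0,0,0,0.02,-0.165,0,0,0,0,0,0.02,-0.175,0,0,0,0,0,0.02,-0.175,0,0,0,0,0,0.02,-0.175,0,0,0,0,0])

```text
clock: 4.32
tcp_pos: [0.4687, -0.1221, 0.1861]
orientation: [2.101, 0.239, -2.104]
contact_force: [0.5, 0.7, -3.2]
grip_width: 0.0287
```

```bash
python3 - <<'E'
from h import *
o=r.get_obs(); w=r.camera_info("wrist"); im=r.grab_frame("wrist"); cv2.imwrite("pics/d.png",im)
np.savez('pics/d.npz',**w)
print(o['tcp_pos'],o['orientation'],o['contact_force'],o['grip_width'])
T=R.from_rotvec(o['orientation'])
print(proj(w,o['tcp_pos']+T.apply([[-.031,0,0],[0,0,0]])))
print('to shaft',totool(o,[.547,.182,.187]))
E
```

```text
[ 0.4687074  -0.12213286  0.18610128] [ 2.10076277  0.23919581 -2.10375808] [ 0.48269966  0.67304215 -3.19886293] 0.028704259836430646
[[325.78027314 354.47842134]
 [325.41834983 310.01781464]]
to shaft [-0.0008266  -0.27888406 -0.14439645]
```

View pics/d.png

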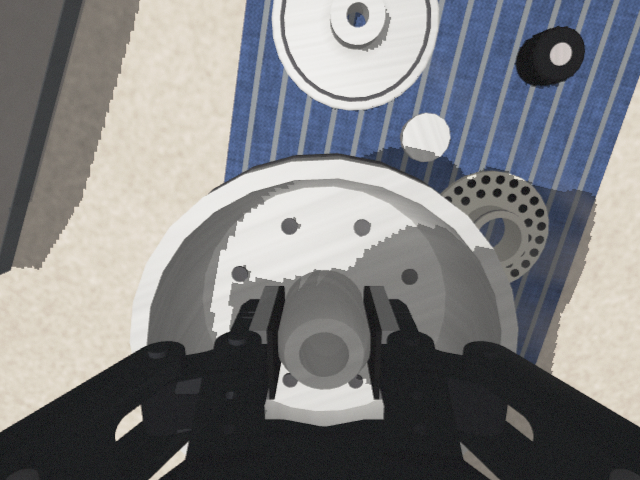

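The rotor is held level. The bore is at (324,354) against the tool-axis prediction (325.8,354.5), so camera and grasp agree to about 0.5 mm. Moving to a hover short of the shaft to measure it with the wrist camera.

>>> carry_out(targets=[0.02,0,-0.04,-0.01,0,0,0,0.02,0,-0.09,-0.02,0,0,0,0.02,0,-0.14,-0.03,0,0,0,0.02,0,-0.19,-0.04,0,0,0,0.02,0,-0.24,-0.05,0,0,0,0.02,0,-0.27,-0.058,0,0,0,0.02,0,-0.279,-0.059,0,0,0,0.02,0,-0.279,-0.059,0,0,0,0.02,0,-0.279,-0.059,0,0,0])

```text
clock: 5.5
tcp_pos: [0.4637, 0.1613, 0.1858]
orientation: [2.1, 0.236, -2.106]
contact_force: [0.4, -0.6, -4.2]
grip_width: 0.0282
```

```bash
python3 - <<'E'
from h import *
o=r.get_obs(); w=r.camera_info("wrist"); im=r.grab_frame("wrist"); cv2.imwrite("pics/e.png",im)
np.savez('pics/e.npz',**w)
print(o['tcp_pos'],o['orientation'],o['contact_force'],o['grip_width'])
print(proj(w,[.547,.182,.131]))
E
```

```text
[0.46371561 0.1612799  0.18575853] [ 2.1001837   0.23615812 -2.10581684] [ 0.40262068 -0.62774841 -4.1623454 ] 0.02816238893180456
[[321.45893611  78.72302211]]
```

View pics/e.png

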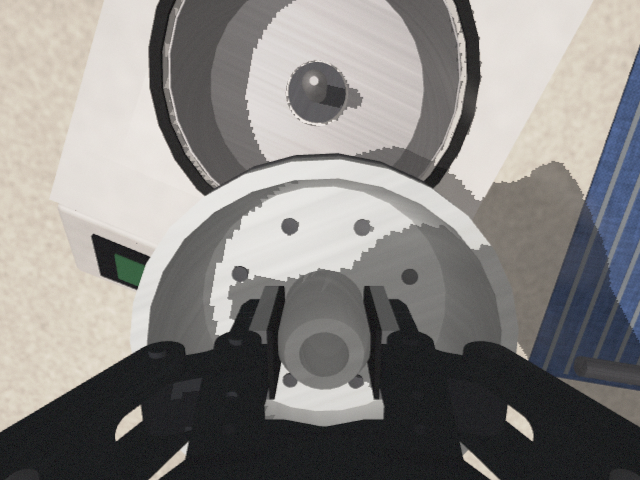

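The shaft tip is at about (314,80) in this view. Refining it on a crop without another viewing.

```bash
python3 - <<'E'
from h import *
w=dict(np.load('pics/e.npz')); im=cv2.imread('pics/e.png'); o=r.get_obs()
g=cv2.cvtColor(im,cv2.COLOR_BGR2GRAY)
print(g[68:104:2,284:350:3])
m=cv2.inRange(g[70:92,302:328],170,255); n,_,st,ct=cv2.connectedComponentsWithStats(m); print(st[1:],ct[1:]+[302,70])
p=cast(w,[314,80],.131)[0]; print(p, 'gasket/chamber?')
print('seat', cast(w,[317,93],.055))
bore=cast(w,[324,354],o['tcp_pos'][2]+.031)[0]; print('bore rel tool',totool(o,bore)); print('shift',totool(o,p)-totool(o,bore))
E
```

```text
[[217 216 215 215 181 100  94  93  97  92  92  94  93  91  93  94  94 125
  199 206 204 206]
 [215 215 214 215 115  95  94  97  96 106 104  96  91  91  94  94  92  92
  213 209 208 203]
 [215 212 216 198  98  94  94  98 117 118 116 107  91  96  92  91  93  91
  104 122 208 208]
 [216 214 210 125  97  94  96 113 129 127 122 108  97  87  95  92  92  94
   94 133 209 207]
 [215 218 186  92  99  93  97 120 130 153 195 116 103  94  92  95  92  96
   93 105 141 211]
 [219 216 221  95  96  95 105 127 140 214 213 184  99  92  92  95  90  96
   94  95 158 210]
 [214 215 151  93  98  93 111 124 140 214 214 212  95  90  89  92  90  97
   92  94 130 187]
 [215 194 104  97  92  97 110 126 142 215 215 207  90  88  83  92  91  95
   91  94 123 188]
 [216 175  92  96  96  96 108 123 130 173 206 117  86  90  84  86  91  98
   93  92 106 115]
 [218 220  95  96  94  98 101 120 126 123 112  99  85  87  79  56  59  87
   87  92  90 122]
 [215 216  96  95  95  98  95 115 115 114 107  94  92  87  74  56  60  59
   61  54  88 125]
 [209 197  94  93  97  95  95 108 110 107 101  93  91  87  70  58  57  57
   53  52  58 130]
 [215 217  96  93  98  95  93  99 103 100  97  91  87  84  71  56  55  52
   56  57  54 134]
 [218 219  94  95  98  93  94  97  97  93  91  87  84  82  59  53  59  54
   56  56  57 135]
 [216 134  96  96  98  94  95  96  98  93  88  82  79  84  64  55  54  58
   56  55  56 132]
 [214 136  94  98  95  95  95  95  93  92  85  84  83  83  57  55  59  55
   56  56  58 130]
 [213 144  94  98  94  91  95  90  92  87  88  82  82  63  54  53  55  56
   53  57  78 120]
 [216 221 118  99  95  93  96  93  92  91  89  83  60  54  56  59  54  55
   57  57 121 119]]
[[ 7  6  9  9 65]] [[313.2         80.10769231]]
[0.54574585 0.18510571 0.131     ] gasket/chamber?
seat [[0.54540799 0.18492628 0.055     ]]
bore rel tool [-0.03100025 -0.00053951 -0.0001475 ]
shift [ 0.08571939 -0.00449912 -0.08511296]
```

>>> carry_out(targets=[0.02,0,-0.001,-0.03,0,0,0,0.02,0,-0.003,-0.06,0,0,0,0.02,0,-0.0048,-0.08,0,0,0,0.02,0,-0.0048,-0.085,0,0,0,0.02,0,-0.0048,-0.085,0,0,0,0.02,0.02,-0.0048,-0.085,0,0,0,0.02,0.036,-0.0048,-0.085,0,0,0,0.02,0.042,-0.0048,-0.085,0,0,0,0.02,0.048,-0.0048,-0.085,0,0,0,0.02,0.052,-0.0048,-0.085,0,0,0,0.02,0.052,-0.0048,-0.085,0,0,0])

```text
clock: 6.92
tcp_pos: [0.5455, 0.1849, 0.1336]
orientation: [2.101, 0.236, -2.106]
contact_force: [-1.1, 0.1, -3.9]
grip_width: 0.0285
```

```bash
python3 - <<'E'
from h import *
o=r.get_obs()
print(o['tcp_pos'],o['contact_force'],o['moment'],o['grip_width'],totool(o,[.5457,.1855,.0642])+[0,.0005,0])
E
```

```text
[0.54547807 0.18486545 0.13364124] [-1.08300674  0.06043031 -3.87547479] [-0.00612031 -0.03614046 -0.04867862] 0.028544167119252242 [ 6.94403151e-02 -4.83892523e-05 -5.28743132e-04]
```

>>> carry_out(targets=[0.02,0.012,0,-0.0003,0,0,0,0.02,0.024,0,-0.0003,0,0,0,0.02,0.036,0,-0.0003,0,0,0,0.02,0.046,0,-0.0003,0,0,0,0.02,0.054,0,-0.0003,0,0,0,0.02,0.06,0,-0.0003,0,0,0,0.02,0.064,0,-0.0003,0,0,0,0.02,0.067,0,-0.0003,0,0,0,0.02,0.067,0,-0.0003,0,0,0])

```text
clock: 8.05
tcp_pos: [0.5456, 0.1849, 0.0666]
orientation: [2.101, 0.236, -2.106]
contact_force: [0.0, -0.0, -2.9]
grip_width: 0.0287
```

>>> carry_out(targets=[0.02,0.001,0,0,0,0,0,0.02,0.002,0,0,0,0,0,0.02,0.003,0,0,0,0,0,0.02,0.003,0,0,0,0,0])

```text
clock: 8.55
tcp_pos: [0.5457, 0.1849, 0.0643]
orientation: [2.101, 0.236, -2.105]
contact_force: [-4.3, -2.3, 4.7]
grip_width: 0.0289
```

Seated: the force went from -3 to +4.7 N. Releasing, rising straight up, then looking.

>>> carry_out(targets=[0.035,0.002,0,0,0,0,0,0.05,0.002,0,0,0,0,0,0.052,0.002,0,0,0,0,0,0.052,0,0,0,0,0,0,0.052,-0.02,0,0,0,0,0,0.052,-0.05,0,0,0,0,0,0.052,-0.1,0,0,0,0,0,0.052,-0.135,0,0,0,0,0,0.052,-0.135,0,0,0,0,0])

```text
clock: 9.68
tcp_pos: [0.548, 0.1862, 0.204]
orientation: [2.109, 0.238, -2.098]
contact_force: [0.6, -0.8, 0.2]
grip_width: 0.0519
```

```bash
python3 - <<'E'
from h import *
o=r.get_obs(); w=r.camera_info("wrist"); im=r.grab_frame("wrist"); cv2.imwrite("pics/f.png",im)
np.savez('pics/f.npz',**w)
print(o['tcp_pos'],o['orientation'],o['contact_force'],o['grip_width'])
print(proj(w,[[.5457,.1852,.131],[.5457,.1852,.095]]), 'to ring',totool(o,[.4815,-.2465,.195]))
E
```

```text
[0.54801073 0.18615094 0.20399119] [ 2.10939491  0.23760526 -2.09824335] [ 0.58579898 -0.77052903  0.22960472] 0.051855363861413394
[[325.81925889 257.09473067]
 [325.61178131 239.74807896]] to ring [0.00778372 0.40715457 0.16079777]
```

>>> carry_out(targets=[0.07,0,0.055,0.02,0,0,0,0.07,0.002,0.11,0.042,0,0,0,0.07,0.004,0.165,0.065,0,0,0,0.07,0.005,0.22,0.087,0,0,0,0.07,0.007,0.275,0.108,0,0,0,0.07,0.008,0.33,0.13,0,0,0,0.07,0.008,0.38,0.15,0,0,0,0.07,0.008,0.407,0.161,0,0,0,0.07,0.008,0.407,0.161,0,0,0,0.07,0.008,0.407,0.161,0,0,0,0.07,0.008,0.407,0.161,0,0,0])

```text
clock: 11.1
tcp_pos: [0.4803, -0.2455, 0.1932]
orientation: [2.104, 0.24, -2.101]
contact_force: [0.2, 0.3, 0.0]
grip_width: 0.0698
```

```bash
cat >> h.py <<'E'
def turn(o):  # turn (5-degree units, tool axes) that makes the tool point straight down keeping yaw
    M=R.from_rotvec(o['orientation']).as_matrix(); x=np.array([0,0,-1.]); z=M[:,2]-M[:,2]@x*x; z/=np.linalg.norm(z)
    D=np.c_[x,np.cross(z,x),z]; return R.from_matrix(M.T@D).as_rotvec()/np.radians(5)
def shot(name):
    o=r.get_obs(); w=r.camera_info("wrist"); im=r.grab_frame("wrist"); cv2.imwrite(f"pics/{name}.png",im); np.savez(f'pics/{name}.npz',**w)
    print(o['tcp_pos'].round(4),'force',o['contact_force'].round(1),'grip',round(o['grip_width'],4),'turn',turn(o).round(3)); return o,w,im
E
python3 - <<'E'
from h import *
o,w,im=shot('g'); f=cv2.imread('pics/f.png')
print(proj(w,[.4815,-.2465,.033]))
cv2.imwrite('pics/fg.png',np.hstack([f[60:460,120:520],im[60:460,120:520]]))
E
```

```text
[ 0.4803 -0.2455  0.1932] force [0.2 0.3 0. ] grip 0.0698 turn [ 0.    -0.02   0.011]
[[326.55538317 216.59703526]]
```

View pics/fg.png

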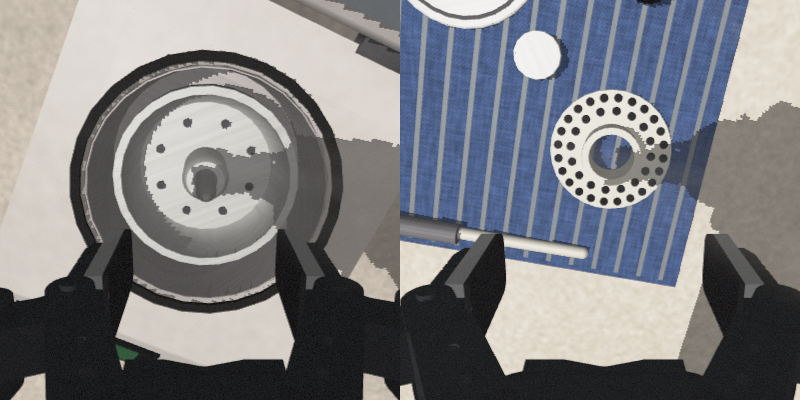

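Left: the drum sits in the chamber with the shaft standing out of its hub. Right: the ring's disc is centred at about (332,209.5) and its collar bore at about (333,213).

```bash
python3 - <<'E'
from h import *
w=dict(np.load('pics/g.npz')); o=r.get_obs()
print(turn(o))
for uv,z in(([332,209.5],.011),([333,213],.033)):
    p=cast(w,uv,z)[0]; print(p,totool(o,[p[0],p[1],.015]))
w=dict(np.load('pics/f.npz')); print('shaft',cast(w,[325,249],.131), 'drum rim c',cast(w,[120+207,60+175],.095))
f=cv2.cvtColor(cv2.imread('pics/f.png'),6); print(f[238:262:2,314:338:2])
E
```

```text
[ 7.46199427e-06 -2.12888872e-02  8.03312327e-03]
[ 0.48346768 -0.25057994  0.011     ] [ 0.17833721  0.00558466 -0.00154799]
[ 0.4852163  -0.25052539  0.033     ] [ 0.17834016  0.00592302 -0.00326443]
shaft [[0.5500492  0.18664974 0.131     ]] drum rim c [[0.54887659 0.18504143 0.095     ]]
[[ 94  86  82  89  87  88  88  88  88  89  84  88]
 [ 91  88  85  86  87  88  88  86  86  85  84  90]
 [ 95  85  82  86  88  88  85  89  84  85  84  91]
 [109  81  83  88  86  88  87  87  84  83  85  95]
 [152  87  84  86  88  88  88  88  87  84  85 107]
 [120  88  84  84  86  90  88  89  86  86  85  98]
 [121  86  83  86  89  90  91  90  89  84  82  96]
 [117  82  80  87  89  90  89  88  85  88  85 102]
 [110  88  81  82  87  97  98  93  90  86  81 107]
 [ 95  92  78  85  93 101 102 102  87  83  81 100]
 [207 153  91  84  88 104 100 101  82  86 144 192]
 [205 204 204 156  94  90  98  87 111 172 203 205]]
```

>>> carry_out(targets=[0.07,0.06,0.0057,-0.0024,0,0,0,0.07,0.11,0.0057,-0.0024,0,0,0,0.07,0.15,0.0057,-0.0024,0,0,0,0.07,0.17,0.0057,-0.0024,0,0,0,0.07,0.178,0.0057,-0.0024,0,0,0,0.07,0.178,0.0057,-0.0024,0,0,0,0.055,0.178,0.0057,-0.0024,0,0,0,0.04,0.178,0.0057,-0.0024,0,0,0,0.035,0.178,0.0057,-0.0024,0,0,0,0.035,0.178,0.0057,-0.0024,0,0,0,0.035,0.178,0.0057,-0.0024,0,0,0], squeeze=30)

```text
clock: 12.52
tcp_pos: [0.4851, -0.2508, 0.0167]
orientation: [2.105, 0.238, -2.098]
contact_force: [-1.4, 0.5, 4.9]
grip_width: 0.0436
```

>>> carry_out(targets=[0.035,-0.01,0,0,0,0,0,0.035,-0.03,0,0,0,0,0,0.035,-0.06,0,0,0,0,0,0.035,-0.1,0,0,0,0,0,0.035,-0.14,0,0,0,0,0,0.035,-0.16,0,0,0,0,0,0.035,-0.17,0,0,0,0,0,0.035,-0.17,0,0,0,0,0,0.035,-0.17,0,0,0,0,0])

```text
clock: 13.65
tcp_pos: [0.4839, -0.2506, 0.1857]
orientation: [2.104, 0.239, -2.1]
contact_force: [-0.4, 0.9, -0.7]
grip_width: 0.0435
```

```bash
python3 - <<'E'
from h import *
o,w,im=shot('i'); T=R.from_rotvec(o['orientation'])
print(proj(w,o['tcp_pos']+T.apply([[-.0163,0,0]])))
a=np.linspace(0,2*np.pi,60); C=lambda rad,h:proj(w,o['tcp_pos']+T.apply(np.c_[0*a-h,rad*np.cos(a),rad*np.sin(a)])).astype(np.int32)
v=im.copy(); cv2.polylines(v,[C(.022,.0163)],1,(0,0,255),1); cv2.polylines(v,[C(.048,-.0057)],1,(0,255,0),1)
cv2.imwrite('pics/i2.png',v[100:480,60:580])
print('to shaft',totool(o,[.5457,.1853,.187]))
E
```

```text
[ 0.4839 -0.2506  0.1857] force [-0.4  0.9 -0.7] grip 0.0435 turn [ 0.    -0.024  0.005]
[[325.58808842 330.94926423]]
to shaft [-0.00076579 -0.41093222 -0.15792906]
```

View pics/i2.png

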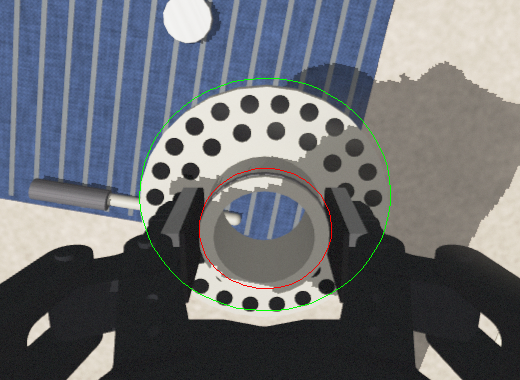

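The ring is held. The collar circle fits, but the disc overlay looks a few pixels off at the front, so I'm checking a zoom for tilt.

```bash
python3 - <<'E'
from h import *
im=cv2.imread('pics/i.png'); cv2.imwrite('pics/i3.png',cv2.resize(im[175:435,190:460],None,fx=2.3,fy=2.3,interpolation=cv2.INTER_CUBIC))
# dark hole centroids in image
g=cv2.cvtColor(im,6); m=cv2.inRange(g,0,70); n,_,st,ct=cv2.connectedComponentsWithStats(m)
for s,c in zip(st,ct):
    if 60<s[4]<400 and s[2]<28 and s[3]<28: print(c.round(1),s[4],s[2:4])
E
```

```text
[354.3 180.9] 102 [15 15]
[309.3 203.1] 218 [17 17]
[339.8 203.6] 227 [17 17]
[279.9 211.2] 229 [17 17]
[369.  211.5] 224 [17 16]
[254.1 225.8] 227 [17 17]
[395.6 224.1] 132 [17 13]
[301.7 232.4] 219 [17 16]
[334.8 233.4] 119 [16 12]
[367.6 243.1] 168 [17 14]
[234. 246.] 223 [17 17]
[271.4 246.7] 219 [17 16]
[414.1 247.3] 232 [18 17]
[391.9 262.7] 232 [17 17]
[220.8 270.4] 214 [17 16]
[250.2 270.9] 223 [17 17]
[427.1 271.5] 228 [18 16]
[407.5 288.3] 111 [16 15]
[214.9 296.5] 208 [17 16]
[284.  397.5] 167 [15 14]
[362.6 397.8] 169 [16 14]
[309.8 403.5] 171 [15 14]
[336.5 403.6] 166 [16 14]
```

View pics/i3.png

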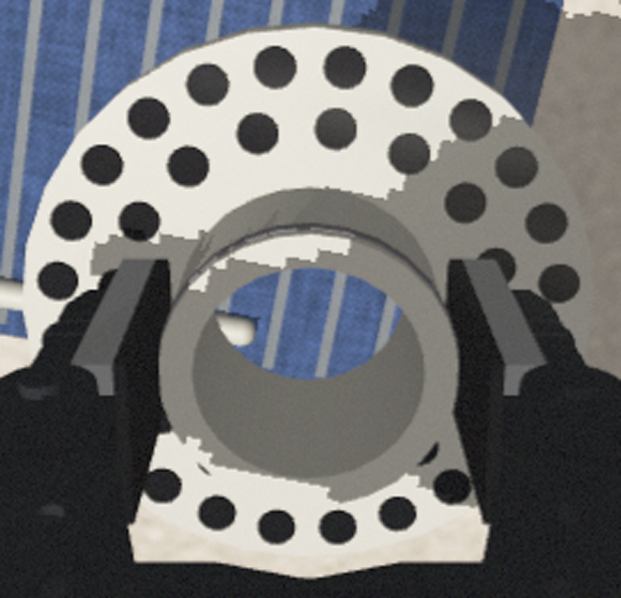

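Actual collar centre is (324.4,332.8), so the ring is held level but about 1.6 mm toward tool +z. I'll compensate for that.

>>> carry_out(targets=[0.035,0,-0.055,-0.02,0,0,0,0.035,0,-0.11,-0.042,0,0,0,0.035,0,-0.165,-0.064,0,0,0,0.035,0,-0.22,-0.086,0,0,0,0.035,0,-0.275,-0.108,0,0,0,0.035,0,-0.33,-0.13,0,0,0,0.035,0,-0.38,-0.148,0,0,0,0.035,0,-0.4107,-0.1596,0,0,0,0.035,0,-0.4107,-0.1596,0,0,0,0.035,0,-0.4107,-0.1596,0,0,0,0.035,0,-0.4107,-0.1596,0,0,0])

```text
clock: 15.08
tcp_pos: [0.5473, 0.1836, 0.1857]
orientation: [2.104, 0.236, -2.102]
contact_force: [0.4, -0.5, -0.6]
grip_width: 0.0438
```

```bash
python3 - <<'E'
from h import *
o,w,im=shot('j')
print('to seat',totool(o,[.5457+.0016,.1851+.0004,.0747]))
E
```

```text
[0.5473 0.1836 0.1857] force [ 0.4 -0.5 -0.6] grip 0.0438 turn [-0.    -0.009 -0.003]
to seat [ 0.11096678 -0.00185421 -0.00029897]
```

>>> carry_out(targets=[0.035,0.0,-0.0018,-0.0003,0,0,0,0.035,0.02,-0.0018,-0.0003,0,0,0,0.035,0.04,-0.0018,-0.0003,0,0,0,0.035,0.06,-0.0018,-0.0003,0,0,0,0.035,0.07,-0.0018,-0.0003,0,0,0,0.035,0.078,-0.0018,-0.0003,0,0,0,0.035,0.086,-0.0018,-0.0003,0,0,0,0.035,0.094,-0.0018,-0.0003,0,0,0,0.035,0.102,-0.0018,-0.0003,0,0,0,0.035,0.107,-0.0018,-0.0003,0,0,0,0.035,0.107,-0.0018,-0.0003,0,0,0])

```text
clock: 16.5
tcp_pos: [0.5472, 0.1856, 0.0785]
orientation: [2.103, 0.236, -2.102]
contact_force: [0.5, -0.4, -0.9]
grip_width: 0.0431
```

>>> carry_out(targets=[0.035,0.0015,0,0,0,0,0,0.035,0.003,0,0,0,0,0,0.035,0.004,0,0,0,0,0,0.035,0.005,0,0,0,0,0,0.035,0.005,0,0,0,0,0])

```text
clock: 17.12
tcp_pos: [0.5473, 0.1856, 0.0746]
orientation: [2.104, 0.236, -2.102]
contact_force: [-3.9, -1.5, 9.6]
grip_width: 0.0435
```

>>> carry_out(targets=[0.05,0.002,0,0,0,0,0,0.06,0.001,0,0,0,0,0,0.06,0,0,0,0,0,0,0.06,0,0,0,0,0,0,0.06,-0.02,0,0,0,0,0,0.06,-0.05,0,0,0,0,0,0.06,-0.1,0,0,0,0,0,0.06,-0.125,0,0,0,0,0,0.06,-0.125,0,0,0,0,0,0.06,-0.125,0,0,0,0,0])

```text
clock: 18.38
tcp_pos: [0.5468, 0.1854, 0.1995]
orientation: [2.103, 0.235, -2.102]
contact_force: [-0.1, 0.1, -0.1]
grip_width: 0.0596
```

```bash
python3 - <<'E'
from h import *
o,w,im=shot('k'); print('to lid',totool(o,[.6048,-.1131,.2]))
E
```

```text
[0.5468 0.1854 0.1995] force [-0.1  0.1 -0.1] grip 0.0596 turn [-0.    -0.005 -0.012]
to lid [-1.63289371e-04  3.03894060e-01  9.66705399e-03]
```

>>> carry_out(targets=[0.065,0,0.055,0.002,0,0,0,0.065,0,0.11,0.004,0,0,0,0.065,0,0.165,0.006,0,0,0,0.065,0,0.22,0.008,0,0,0,0.065,0,0.27,0.009,0,0,0,0.065,0,0.304,0.01,0,0,0,0.065,0,0.304,0.01,0,0,0,0.065,0,0.304,0.01,0,0,0])

```text
clock: 19.42
tcp_pos: [0.6037, -0.1122, 0.1983]
orientation: [2.1, 0.238, -2.105]
contact_force: [-0.5, 0.8, -0.2]
grip_width: 0.0651
```

```bash
python3 - <<'E'
from h import *
o,w,im=shot('l'); f=cv2.imread('pics/k.png')
print(proj(w,[[.6048,-.1131,.028],[.6048,-.1131,.007]]))
cv2.imwrite('pics/kl.png',np.hstack([f[60:460,120:520],im[60:460,120:520]]))
E
```

```text
[ 0.6037 -0.1122  0.1983] force [-0.5  0.8 -0.2] grip 0.0651 turn [-0.     0.025  0.006]
[[326.27353855 212.89133128]
 [326.14582476 207.56258653]]
```

View pics/kl.png

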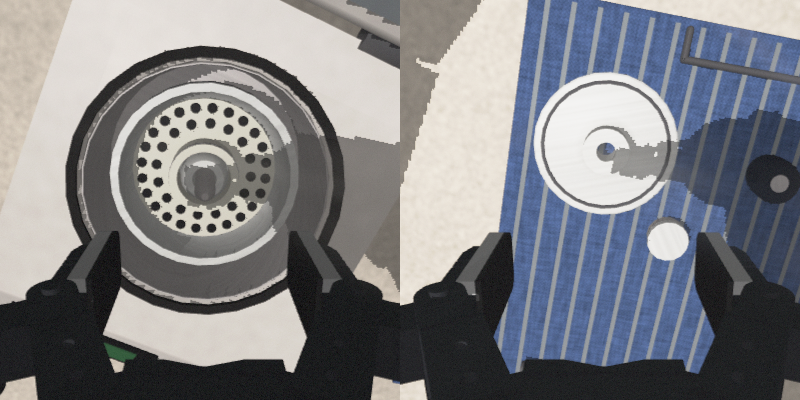

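Left: the ring lies flat inside the drum around the hub. Right: the lid's disc spans about x 254–398 and y 132–274, with its bore at about (326,212).

```bash
python3 - <<'E'
from h import *
w=dict(np.load('pics/l.npz')); o=r.get_obs()
c=circle(cast(w,[[326,132],[326,274],[254,203],[398,203]],.007)); print(c)
g=cv2.cvtColor(cv2.imread('pics/l.png'),6); print(g[132-4:137,326],g[268:280,326],g[203,248:260],g[203,392:404])
b=cast(w,[326,212],.028)[0]; print(b)
for p in (c[:2],b[:2]): print(totool(o,[*p,.011]))
E
```

```text
(np.float64(0.6058545200893278), np.float64(-0.1127230055188923), np.float64(0.058364114282370864))
[104 106 104 108 164 228 237 240 240] [191 234 236 236 234 218 149 111 104 101 108 106] [167 171 132 104 101 153 224 240 241 241 241 241] [139 141 143 140 138 128 107  88  73  73  78  76]
[ 0.60542921 -0.1127405   0.028     ]
[ 0.18753947  0.00165863 -0.00207966]
[ 0.18754023  0.00158043 -0.00166124]
```

>>> carry_out(targets=[0.065,0.06,0.0016,-0.0019,0,0,0,0.065,0.11,0.0016,-0.0019,0,0,0,0.065,0.15,0.0016,-0.0019,0,0,0,0.065,0.175,0.0016,-0.0019,0,0,0,0.065,0.186,0.0016,-0.0019,0,0,0,0.065,0.186,0.0016,-0.0019,0,0,0,0.05,0.186,0.0016,-0.0019,0,0,0,0.035,0.186,0.0016,-0.0019,0,0,0,0.027,0.186,0.0016,-0.0019,0,0,0,0.027,0.186,0.0016,-0.0019,0,0,0,0.027,0.186,0.0016,-0.0019,0,0,0], squeeze=40)

```text
clock: 20.85
tcp_pos: [0.6066, -0.1127, 0.0142]
orientation: [2.102, 0.238, -2.101]
contact_force: [-1.8, 0.7, 6.0]
grip_width: 0.035
```

>>> carry_out(targets=[0.027,-0.01,0,0,0,0,0,0.027,-0.03,0,0,0,0,0,0.027,-0.06,0,0,0,0,0,0.027,-0.1,0,0,0,0,0,0.027,-0.14,0,0,0,0,0,0.027,-0.165,0,0,0,0,0,0.027,-0.175,0,0,0,0,0,0.027,-0.175,0,0,0,0,0,0.027,-0.175,0,0,0,0,0])

```text
clock: 21.98
tcp_pos: [0.6057, -0.1126, 0.188]
orientation: [2.1, 0.239, -2.104]
contact_force: [0.4, -0.1, -1.2]
grip_width: 0.0347
```

```bash
python3 - <<'E'
from h import *
o,w,im=shot('m'); T=R.from_rotvec(o['orientation'])
print(proj(w,o['tcp_pos']+T.apply([[-.016,0,0],[.005,0,0]])),'to shaft',totool(o,[.5457,.1851,.187]))
cv2.imwrite('pics/m2.png',cv2.resize(im[140:440,120:520],None,fx=2,fy=2,interpolation=cv2.INTER_CUBIC))
E
```

```text
[ 0.6057 -0.1126  0.188 ] force [ 0.4 -0.1 -1.2] grip 0.0347 turn [-0.     0.019  0.002]
[[325.52591786 330.60124874]
 [325.31944878 304.42881657]] to shaft [ 0.00104074 -0.30362021 -0.00825955]
```

View pics/m2.png

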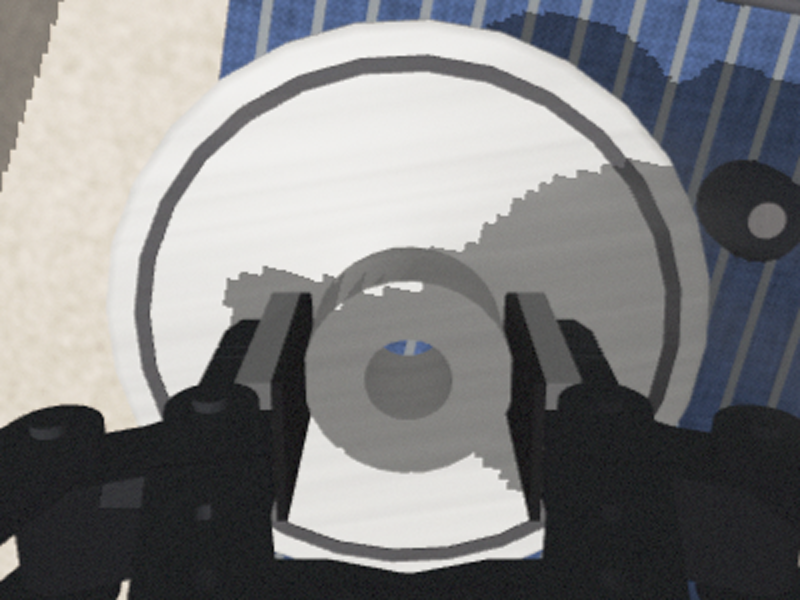

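The lid is held level. Its bore is at (324,330.5) against about (325.5,327.5) predicted, so it sits about 0.9 mm toward tool +z. I'll compensate for that.

>>> carry_out(targets=[0.027,0,-0.055,-0.002,0,0,0,0.027,0,-0.11,-0.004,0,0,0,0.027,0,-0.165,-0.006,0,0,0,0.027,0,-0.22,-0.008,0,0,0,0.027,0,-0.27,-0.009,0,0,0,0.027,0,-0.3036,-0.0092,0,0,0,0.027,0,-0.3036,-0.0092,0,0,0,0.027,0,-0.3036,-0.0092,0,0,0,0.027,0,-0.3036,-0.0092,0,0,0])

```text
clock: 23.15
tcp_pos: [0.5469, 0.1836, 0.1874]
orientation: [2.1, 0.235, -2.106]
contact_force: [0.7, 0.0, -1.3]
grip_width: 0.0351
```

```bash
python3 - <<'E'
from h import *
o,w,im=shot('n'); print('to seat',totool(o,[.5466,.1853,.1062]))
E
```

```text
[0.5469 0.1836 0.1874] force [ 0.7  0.  -1.3] grip 0.0351 turn [ 0.     0.032 -0.005]
to seat [ 0.08119    -0.00178331 -0.00031171]
```

>>> carry_out(targets=[0.027,0.0,-0.0018,-0.0003,0,0,0,0.027,0.015,-0.0018,-0.0003,0,0,0,0.027,0.03,-0.0018,-0.0003,0,0,0,0.027,0.042,-0.0018,-0.0003,0,0,0,0.027,0.049,-0.0018,-0.0003,0,0,0,0.027,0.056,-0.0018,-0.0003,0,0,0,0.027,0.063,-0.0018,-0.0003,0,0,0,0.027,0.07,-0.0018,-0.0003,0,0,0,0.027,0.075,-0.0018,-0.0003,0,0,0,0.027,0.078,-0.0018,-0.0003,0,0,0,0.027,0.078,-0.0018,-0.0003,0,0,0])

```text
clock: 24.58
tcp_pos: [0.5466, 0.1854, 0.1094]
orientation: [2.1, 0.236, -2.106]
contact_force: [0.0, -0.0, -1.1]
grip_width: 0.0348
```

>>> carry_out(targets=[0.027,0.0015,0,0,0,0,0,0.027,0.003,0,0,0,0,0,0.027,0.004,0,0,0,0,0,0.027,0.004,0,0,0,0,0])

```text
clock: 25.08
tcp_pos: [0.5468, 0.1856, 0.1062]
orientation: [2.1, 0.235, -2.105]
contact_force: [-2.2, -1.5, 5.1]
grip_width: 0.0347
```

>>> carry_out(targets=[0.042,0.001,0,0,0,0,0,0.055,0.001,0,0,0,0,0,0.06,0,0,0,0,0,0,0.06,0,0,0,0,0,0,0.06,-0.02,0,0,0,0,0,0.06,-0.05,0,0,0,0,0,0.06,-0.09,0,0,0,0,0,0.06,-0.095,0,0,0,0,0,0.06,-0.095,0,0,0,0,0])

```text
clock: 26.2
tcp_pos: [0.5472, 0.1857, 0.202]
orientation: [2.102, 0.235, -2.104]
contact_force: [-0.5, -1.1, -0.7]
grip_width: 0.0601
```

```bash
python3 - <<'E'
from h import *
o,w,im=shot('p'); print('to knob',totool(o,[.612,-.249,.2]))
E
```

```text
[0.5472 0.1857 0.202 ] force [-0.5 -1.1 -0.7] grip 0.0601 turn [ 0.     0.01  -0.007]
to knob [0.00234919 0.43820567 0.03318445]
```

>>> carry_out(targets=[0.06,0,0.055,0.004,0,0,0,0.06,0,0.11,0.008,0,0,0,0.06,0,0.165,0.012,0,0,0,0.06,0,0.22,0.016,0,0,0,0.06,0,0.275,0.021,0,0,0,0.06,0,0.33,0.025,0,0,0,0.06,0.002,0.385,0.029,0,0,0,0.06,0.002,0.43,0.033,0,0,0,0.06,0.002,0.438,0.033,0,0,0,0.06,0.002,0.438,0.033,0,0,0,0.06,0.002,0.438,0.033,0,0,0])

```text
clock: 27.62
tcp_pos: [0.6117, -0.2466, 0.1991]
orientation: [2.098, 0.239, -2.105]
contact_force: [-0.5, 0.5, 0.2]
grip_width: 0.0596
```

```bash
python3 - <<'E'
from h import *
o,w,im=shot('q'); f=cv2.imread('pics/p.png')
print(proj(w,[[.612,-.249,.031],[.612,-.249,.003]]))
cv2.imwrite('pics/pq.png',np.hstack([f[60:460,120:520],im[60:460,120:520]]))
E
```

```text
[ 0.6117 -0.2466  0.1991] force [-0.5  0.5  0.2] grip 0.0596 turn [-0.     0.035  0.008]
[[327.96712208 214.78827666]
 [327.67187615 207.60801288]]
```

View pics/pq.png

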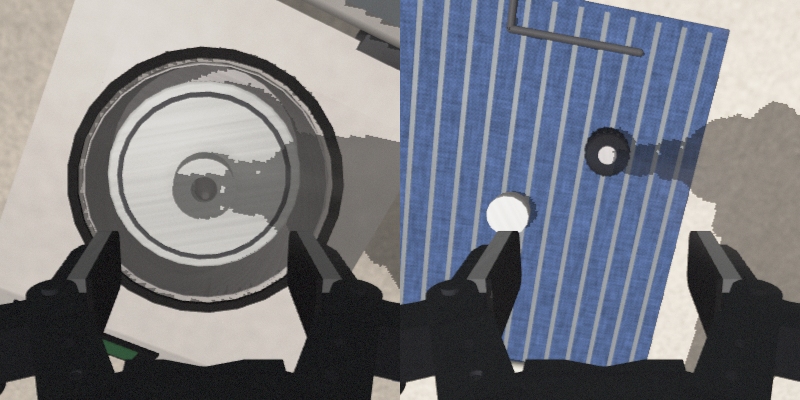

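Left: the lid lies flat on the drum rim. Right: the knob's top mark is at (327,215), as predicted. Grasping the knob.

>>> carry_out(targets=[0.06,0.06,0.0019,0,0,0,0,0.06,0.11,0.0019,0,0,0,0,0.06,0.15,0.0019,0,0,0,0,0.06,0.175,0.0019,0,0,0,0,0.06,0.187,0.0019,0,0,0,0,0.06,0.187,0.0019,0,0,0,0,0.045,0.187,0.0019,0,0,0,0,0.032,0.187,0.0019,0,0,0,0,0.025,0.187,0.0019,0,0,0,0,0.025,0.187,0.0019,0,0,0,0,0.025,0.187,0.0019,0,0,0,0], squeeze=30)

```text
clock: 29.05
tcp_pos: [0.6127, -0.2488, 0.014]
orientation: [2.1, 0.238, -2.102]
contact_force: [-0.6, 1.2, 6.0]
grip_width: 0.0329
```

>>> carry_out(targets=[0.025,-0.01,0,0,0,0,0,0.025,-0.03,0,0,0,0,0,0.025,-0.06,0,0,0,0,0,0.025,-0.1,0,0,0,0,0,0.025,-0.14,0,0,0,0,0,0.025,-0.165,0,0,0,0,0,0.025,-0.175,0,0,0,0,0,0.025,-0.175,0,0,0,0,0,0.025,-0.175,0,0,0,0,0])

```text
clock: 30.18
tcp_pos: [0.612, -0.2484, 0.1877]
orientation: [2.099, 0.239, -2.104]
contact_force: [-0.1, -1.0, 0.1]
grip_width: 0.0331
```

```bash
python3 - <<'E'
from h import *
o,w,im=shot('s'); T=R.from_rotvec(o['orientation'])
print(proj(w,o['tcp_pos']+T.apply([[-.018,0,0],[.0,0,0]])),'to shaft',totool(o,[.5457,.1851,.187]))
cv2.imwrite('pics/s2.png',cv2.resize(im[240:400,225:425],None,fx=3.5,fy=3.5,interpolation=cv2.INTER_CUBIC))
E
```

```text
[ 0.612  -0.2484  0.1877] force [-0.1 -1.   0.1] grip 0.0331 turn [-0.     0.03   0.002]
[[325.61358735 333.50748483]
 [325.4236655  310.04252777]] to shaft [ 0.00068205 -0.43736061 -0.0327914 ]
```

View pics/s2.png

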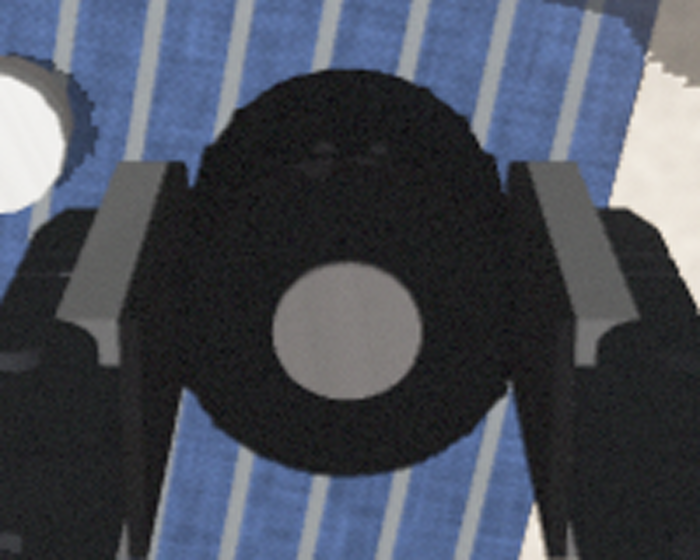

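The knob is held level, about 0.7 mm toward tool +z. Carrying it to the shaft.

>>> carry_out(targets=[0.025,0,-0.055,-0.004,0,0,0,0.025,0,-0.11,-0.008,0,0,0,0.025,0,-0.165,-0.012,0,0,0,0.025,0,-0.22,-0.016,0,0,0,0.025,0,-0.275,-0.021,0,0,0,0.025,0,-0.33,-0.025,0,0,0,0.025,0,-0.385,-0.029,0,0,0,0.025,0,-0.43,-0.033,0,0,0,0.025,0,-0.438,-0.0335,0,0,0,0.025,0,-0.438,-0.0335,0,0,0,0.025,0,-0.438,-0.0335,0,0,0])

```text
clock: 31.6
tcp_pos: [0.5466, 0.1838, 0.187]
orientation: [2.098, 0.235, -2.106]
contact_force: [-0.8, -0.7, 0.1]
grip_width: 0.0329
```

```bash
python3 - <<'E'
from h import *
o=r.get_obs(); print(o['tcp_pos'],o['contact_force'],'to seat',totool(o,[.5464,.1853,.131]),turn(o))
E
```

```text
[0.54655866 0.18377168 0.18703978] [-0.81716091 -0.67171898  0.06239888] to seat [ 0.05603749 -0.00156737 -0.00040142] [ 1.65900344e-05  4.42784782e-02 -8.58690508e-03]
```

>>> carry_out(targets=[0.025,0.0,-0.0016,-0.0004,0,0.04,0,0.025,0.012,-0.0016,-0.0004,0,0.04,0,0.025,0.025,-0.0016,-0.0004,0,0.04,0,0.025,0.035,-0.0016,-0.0004,0,0.04,0,0.025,0.041,-0.0016,-0.0004,0,0.04,0,0.025,0.046,-0.0016,-0.0004,0,0.04,0,0.025,0.05,-0.0016,-0.0004,0,0.04,0,0.025,0.053,-0.0016,-0.0004,0,0.04,0,0.025,0.053,-0.0016,-0.0004,0,0.04,0])

```text
clock: 32.72
tcp_pos: [0.5464, 0.1853, 0.1339]
orientation: [2.102, 0.236, -2.103]
contact_force: [0.3, -0.5, -0.5]
grip_width: 0.0327
```

>>> carry_out(targets=[0.025,0.0015,0,0,0,0,0,0.025,0.003,0,0,0,0,0,0.025,0.004,0,0,0,0,0,0.025,0.004,0,0,0,0,0])

```text
clock: 33.22
tcp_pos: [0.5468, 0.1855, 0.1309]
orientation: [2.103, 0.235, -2.102]
contact_force: [-2.2, -1.2, 6.5]
grip_width: 0.0328
```

Seated at the expected height with contact force. Releasing and rising.

>>> carry_out(targets=[0.04,0.001,0,0,0,0,0,0.055,0,0,0,0,0,0,0.06,0,0,0,0,0,0,0.06,0,0,0,0,0,0,0.06,-0.02,0,0,0,0,0,0.06,-0.05,0,0,0,0,0,0.06,-0.09,0,0,0,0,0,0.06,-0.1,0,0,0,0,0,0.06,-0.1,0,0,0,0,0,0.06,-0.1,0,0,0,0,0])

```text
clock: 34.48
tcp_pos: [0.5459, 0.1851, 0.2295]
orientation: [2.101, 0.235, -2.104]
contact_force: [0.4, -0.7, -0.7]
grip_width: 0.0604
```

```bash
python3 - <<'E'
from h import *
o,w,im=shot('z'); s=r.grab_frame('side'); si=r.camera_info('side'); tp=r.grab_frame('top')
P=[.5457,.1851,.148]
print('wrist pred knob top',proj(w,P),'side pred',proj(si,P))
a=np.linspace(0,2*np.pi,60); C=np.c_[.5457+.017*np.cos(a),.1851+.017*np.sin(a),0*a+.148]
v=im.copy(); cv2.polylines(v,[proj(w,C).astype(np.int32)],1,(0,0,255),1)
x=cv2.resize(s[120:270,280:460],(480,400),interpolation=cv2.INTER_CUBIC)
t0=cv2.imread('pics/a_top.png'); d=cv2.absdiff(tp,t0)[190:300,400:480].max(2)
print('tin/key region diff: key',d[8:20,0:70].max(),'tin',d[76:100,10:34].max())
cv2.imwrite('pics/z2.png',np.hstack([v[80:480,160:480],x]))
E
```

```text
[0.5459 0.1851 0.2295] force [ 0.4 -0.7 -0.7] grip 0.0604 turn [ 0.     0.021 -0.015]
wrist pred knob top [[324.55859541 247.6966928 ]] side pred [[378.38783657 177.99093103]]
tin/key region diff: key 34 tin 62
```

View pics/z2.png

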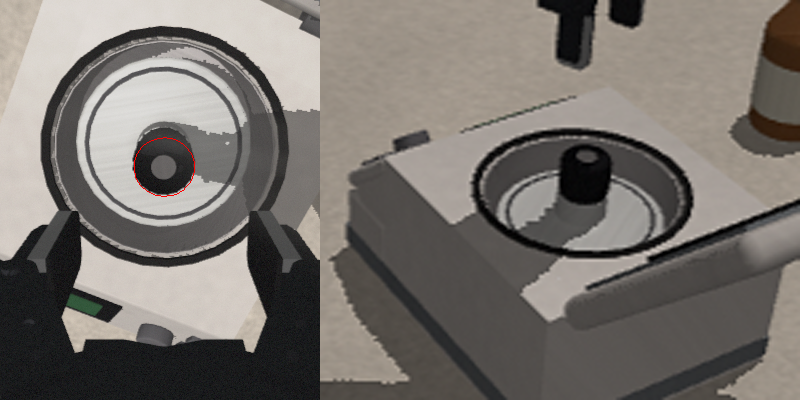

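The final view shows the knob upright on the lid, with its top matching the predicted circle. The gripper is well clear.

```bash
python3 - <<'E'
from h import *
w=dict(np.load('pics/q.npz')); print('tin now',cast(w,[120+108,60+215],.019)[0].round(4))
print(r.hand_in())
E
```

```text
tin now [ 0.5419 -0.1813  0.019 ]
the job is handed in; nothing more can be done
None
```

All four parts are on the shaft in the order you gave: drum rotor, tube ring, lid, knob. Each was lowered until the wrist force showed contact, then released. I handed the job in at about 35 s of the 112 s limit; hand-in reports no verdict.

**Seating:** At contact the tool height matched each part's home height to within about 0.3 mm. Pictures after each release showed the part level and centred. The last view has the knob's top on its predicted circle, with the gripper about 100 mm above it.

**Tin and hex key:** I did not touch either. The tin's last measured position agrees with its start position to within about 4 mm. I checked the hex key only by differencing the before and after top pictures, and that showed small changes. The same check showed larger changes at the tin, which I put down to moved shadows but did not look into.

**Disagreement:** The top and side cameras placed the shaft about 4–6 mm apart. I used the wrist camera's measurement, and all four parts slid on without side load.

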